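Half-light reading of a finished sensor module

ROBOT

A 6-joint arm with a two-finger parallel gripper is mounted at the origin on the work surface. World frame = base frame: x ahead of the robot, y to its left, z up, the work surface at z = 0. Lengths are in mm, angles in rad, forces in N, time in s.
With the tool pointing down it reaches from about 275 to 825 mm from the base axis. Payload 5.2 kg.
Tool frame: the origin (TCP) lies on the centre line of the jaws, within the pads' length; the fingertips stand 11 mm ahead of it and the grasp point (between the pads) lies 8 mm behind it; z points along the fingers, y is the direction in which the jaws open and shut (so a half turn about z gives the same grasp; the last joint's range is limited). The gripper opens to 93 mm and grips with 3 to 60 N. Pads are 15 mm wide; open, the fingers measure 128 mm over their backs; the gripper's body (75 mm by 188 mm) begins 65 mm behind the grasp point.
Start: joints at [-1.387, 0.259, 1.535, -0, 1.348, -0.203], TCP at [207.495, -509.363, 229.653] pointing down, gripper open.
Joint ranges: [-3.14, 3.14], [-0.91, 2.08], [0.19, 2.58], [-1.22, 4.36], [0.22, 2.71], [-3.12, 3.12]. Speed limits (rad/s): [2.57, 2.57, 3.14, 3.14, 3.14, 3.14].

INTERFACE

Orientations are given as a 3x3 rotation matrix whose columns are the frame's x, y, z axes.
In Python, from bench import robot, cams, spot_in, regions_of gives the robot as it stands. The module is installed in compiled form; this text tells all that it offers.
- The arm moves only by the shell command python3 -m pendant 'ROWS' [FORCE]. ROWS is JSON, a list of rows, each a list of 7 numbers: the shift along the world's x, y, z in cm, then the turn, a rotation vector about the world's x, y, z in rad, then the closure, from -1 (fully open) to 1 (shut), so that 0 is half open. In form: [[dx, dy, dz, ax, ay, az, fingers], ...]. A call has 1 to 12 rows; each row is the pose to reach, as a shift and turn from the pose measured when the call began; what a row does not reach only later rows make up. A row lasts 1/10 s, in which the tool goes at most 50 mm and 8.59 degrees, less where a joint would pass 70% of its speed; a pose out of reach is approached as far as the arm can. A call with a gripper value outside its range is refused whole. The fingers move at their own pace and stop on an object; FORCE is the grip in N (left out, the last holds). Time passes only in rows, so rows that repeat a pose let the fingers close. It gives the time, the measured TCP pose, the force and the opening at its end, in the units of the state.
- robot.observe(): the state, without advancing time (a new reading comes with each control period).
- cams.camera(name): name is "scene" or "top" or "wrist"; returns (picture, depth): 480x640x3 uint8, red, green, blue; 480x640 float32, mm along the optical axis (not along the pixel's ray), 0 where there is no reading.
- cams.calibration(name): a dict with "fx", "fy", "cx", "cy" (pixels), "dist_coeffs" ([k1, k2, p1, p2, k3] as OpenCV has them; the pictures are not rectified), "T" (4x4, takes a point from camera to world coordinates). Camera axes: x right, y up, looking along -z (the intrinsics and any distortion apply to the point x, -y, -z); pixel columns grow to the right and rows downward; lengths in mm; the calibration is good to about 2 mm. A picture is of the moment at which its call begins: read the wrist's pose just before it. calibration takes no time and is no camera call; for the wrist camera it gives the pose at the moment of the call.
- robot.sign_off(): hands the job in, once; it reports no verdict.
Trained networks look in the newest picture that a camera, given by its name, has taken for a name from the list of things; names that differ only in an ending like _2 or _b are one class to them, and where a whole thing is asked for, a point or a joint stands for the part that bears it (a point fixed in the world has none). Each returns a list of dicts, best first, with "p" (0 to 1); they miss things now and then, are a little off and sometimes report something else, mostly with a low value. They report only what shows in the picture. A call takes as long as a camera call. They do not tell look-alikes from the thing itself.
- spot_in(camera, target): "centre" ([column, row] in pixels, amid what is visible of it).
- regions_of(camera, target): "region" (480x640 bool, what is visible of it) and "centre" ([column, row] in pixels, amid what is visible of it).
The state is a dict: "time_s": time; "joint_pos": joint angles; "qvel": joint speeds; "tau": joint torques, N m; "eef_pos": TCP position; "tcp_rot": TCP orientation; "wrist_force": force on the tool from outside, world axes, zero at the start; "moment": the same for the moment, N m; "finger_gap": finger opening in mm.
Only numpy, scipy, OpenCV 4.12 (cv2) and the standard library are available. Lean on these libraries where they do the work, as an engineer would, in place of code of your own. Each camera call takes 0.05 s, during which the arm holds its last target. There are 200 camera calls.

TASK

Slide the board vise's jaw open and leave it open, lift the finished sensor module out and, without dropping it, set it down flat in the nest of the light tester with a window facing the tester's lamp (either way round), and let go of it. Then slide the tester's spring-loaded shutter open by its tab to half of its travel, never further than three quarters, and keep holding it there against its spring for the reading: the program finishes while still holding the shutter. Leave the other things on the bench where they are.

Things in the scene. Friction and masses are not known exactly. Their poses are not given: they have to be found in the camera images.
- vise: Grey board vise fixed to the bench, left or right of the tester. Base 205 (x) x 90 (y) x 20 mm, from x = -125 to +80 mm; origin on the bench within 8 mm of under the module's middle. Fixed steel jaw at x = 35.5 to 65.5 mm, 50 mm high; the sliding jaw faces it from the -x side. It clamps along its x; the module's y sides are open to the fingers.
- vise_jaw (a joint): Travel of the sliding jaw in m: 0 to 0.002 = clamped; grows as it opens along the vise's -x (towards the robot), stop at 0.040. About 3 N friction; stays where left. Its 8 mm lip hangs 2 mm above the module's ear: the module cannot rise until the jaw has opened 10 mm; 25 to 35 mm is comfortable.
- jaw_post (a point): Top centre of the upright dark steel post on the sliding jaw, its handle. At jaw 0 it lies at (-58, 0, 75) mm in the vise frame; it moves with the jaw. Post: 20 mm along the vise's x, 14 mm along its y, from 34 to 75 mm above the bench; can be pinched from above across its 14 mm.
- module: Finished part: aluminium sensor module, 0.15 to 0.3 kg. Block 36 x 36 mm, 45 mm high overall, on a foot plate 70 (x) x 36 (y) x 5 mm whose ends are mounting ears. A round black window, 18 mm, in each x face of the block. Origin: centre of the underside, z up. Starts flat on the vise bed (underside 20 mm above the bench), axes parallel to the vise's. Grip across its y faces.
- tester: Light tester fixed to the bench: base plate 190 (x) x 160 (y) x 12 mm, origin on the bench under its centre. White lamp house on its -x half (nearer the robot), 150 mm along y, x = -93 to -21.5 mm, top 72 mm above the bench. Its window faces +x, centred at y = -30 mm, 56 mm wide, covered by the shutter. The nest lies on the +x half before the window.
- nest (a point): Centre of the nest floor, at (45, -30, 12) mm in the tester frame (12 mm above the bench). The nest is the rectangle inside four steel rails 6 mm thick and 6 mm high: inside 78 mm along the tester's x, 44 mm along its y. The module fits with its x along the tester's x and 4 mm play on every side.
- shutter (a joint): Travel of the shutter in m: 0 = closed, 0.060 = stop, fully open; 0.030 = half travel. It opens along the tester's +y. A spring pulls it shut: 3 N at closed, rising by 0.2 N per mm to 9 N at half and 15 N fully open; let go, it snaps shut.
- shutter_tab (a point): Top centre of the shutter's upright dark steel tab, at (-29, -30, 112) mm in the tester frame when closed; moves along the tester's +y with the shutter. At half travel it stands over the black line on the lamp house's top (tester y = 0); grey lines mark closed and open. Tab: 20 mm along x, 12 mm along y, 76 to 112 mm above the bench; can be pinched from above across its 12 mm.
- spool: Bystander, to be left alone: bare aluminium solder spool standing on end, 56 mm diameter, 46 mm high. Origin at its underside.
- parts_box: Bystander, to be left alone: small clear open box of screws, 70 x 55 x 28 mm. Origin at its underside.
- pcb: Bystander, to be left alone: green circuit board 110 x 60 mm with coils up to 27 mm high. Origin at its underside.
- multimeter: Bystander, to be left alone: red and black multimeter lying flat, 170 x 80 x 37 mm. Origin at its underside.
- screwdriver: Bystander, to be left alone: screwdriver lying flat, 170 mm long. Origin at its underside.
- power_brick: Bystander, to be left alone: black plastic power brick, 110 x 60 x 34 mm. Origin at its underside.
- brush: Bystander, to be left alone: cleaning brush lying flat, 150 mm long. Origin at its underside.
Things that resemble listed ones, but are neither listed nor needed, are in the scene too. What is shaped like the module but yellow is not meant.

How it is judged (in metres and radians):
On the way, in this order (a step that is already met when the one before it is completed fails the run):
1. the vise's jaw is slid open, its lip clear of the module's ear (value of joint vise_jaw above 0.01 m), for 0.1 s.
2. the module is lifted clear of the vise in the fingers (z of module in the frame of vise above 0.06 m and contact force between module and the fingers above 1 N), for 0.1 s.
3. the module sits flat in the nest, let go (horizontal distance between module and nest below 0.009 m and z of module in the frame of nest below 0.004 m and angle between module's own z axis and vertical below 0.1 rad and angle between the x axis of module and the x axis of tester, either way round below 0.2 rad and contact force between module and the fingers below 0.1 N), for 0.2 s.
4. the shutter is held at half travel (value of joint shutter between 0.024 and 0.036 m and contact force between tester and the fingers above 2 N), for 1 s.
At the end, for the whole second after the job is handed in: Through the last second the fingers hold the shutter (over 2 N on it) still at half travel, 30 mm plus or minus 6 mm; the module lies flat in the nest, released (within 9 mm of its centre, within 4 mm of its floor, its length along the tester's x); the vise's jaw stands open by more than 10 mm (all of step 3 and all of step 4 and velocity of joint shutter between -0.01 and 0.01 m/s and value of joint vise_jaw above 0.01 m and linear speed of module below 0.02 m/s); the arm keeps its last pose, push and grip.
It fails at once if the shutter is slid past three quarters of its travel (45 mm) (value of joint shutter above 0.045 m).
It fails at once if the module is dropped (free of the fingers with its underside over 50 mm above the bench) (height (world z) of module above 0.05 m and contact force between module and the fingers below 0.02 N).
It fails at once if a bystander is moved more than 30 mm (distance of any of spool, parts_box, pcb, multimeter, screwdriver, power_brick, brush from where it was at the start of the episode above 0.03 m).
It also fails if it takes over 61 s, if anything falls off the work surface, if the arm or the gripper's body presses on something with over 40 N, if the wrist force passes 120 N, or if a joint passes its speed limit or range.

## Working session

There is one attempt and no reset: what is moved stays moved. The work goes in short steps, Python scripts to look and compute and a shell command to move; the robot and the scene stay as the last step left them, time stands still between calls to the robot, and variables do not carry over. Pictures are saved under pics/ and viewed, about 8 in all and at most 12, crops included, and the job is handed in when it is done.

```bash
mkdir -p pics
cat > h.py <<'E'
import numpy as np, cv2
from bench import robot, cams, spot_in, regions_of
def world(cam, uv, depth, cal=None):
    c=cal or cams.calibration(cam)
    K=np.array([[c['fx'],0,c['cx']],[0,c['fy'],c['cy']],[0,0,1.]])
    uv=np.asarray(uv,float).reshape(-1,1,2)
    n=cv2.undistortPoints(uv,K,np.array(c['dist_coeffs'],float)).reshape(-1,2)
    d=np.asarray(depth,float).reshape(-1)
    P=np.c_[n[:,0]*d,-n[:,1]*d,-d,np.ones(len(d))]
    return (P@np.asarray(c['T']).T)[:,:3]
def cloud(cam,depth,mask=None,cal=None):
    m=depth>0
    if mask is not None: m&=mask
    r,c=np.nonzero(m)
    return world(cam,np.c_[c,r],depth[r,c],cal),r,c
def save(name,img): cv2.imwrite('pics/'+name,cv2.cvtColor(img,cv2.COLOR_RGB2BGR))
E
cat > a.py <<'E'
from h import *
for cam in ['top','scene']:
    im,d=cams.camera(cam); save(cam+'1.png',im); np.savez(cam+'1.npz',im=im,d=d)
    for t in ['vise','jaw_post','module','tester','shutter_tab','spool','multimeter','power_brick','parts_box','pcb']:
        for r in regions_of(cam,t)[:3]:
            if r['p']<.2: continue
            P,_,_=cloud(cam,d,r['region'])
            if len(P): print(cam,t,round(r['p'],2),np.round(r['centre']),len(P),'med',np.round(np.median(P,0)),'lo',np.round(np.percentile(P,3,0)),'hi',np.round(np.percentile(P,97,0)))
print(robot.observe()['time_s'])
E
python3 a.py
```

```text
top vise 0.57 [408. 256.] 3449 med [ 484. -235.   23.] lo [ 405. -291.   16.] hi [ 593. -178.   55.]
top jaw_post 0.91 [410. 262.] 655 med [ 471. -241.   35.] lo [ 446. -272.   30.] hi [ 495. -214.   77.]
top jaw_post 0.68 [214. 223.] 103 med [541. 161. 110.] lo [531. 156.  69.] hi [551. 183. 115.]
top module 0.76 [336. 299.] 561 med [389. -85.  42.] lo [ 353. -105.    1.] hi [419. -67.  49.]
top module 0.73 [439. 156.] 672 med [ 705. -304.   30.] lo [ 677. -328.   -0.] hi [ 745. -286.   49.]
top module 0.59 [402. 235.] 515 med [ 522. -222.   64.] lo [ 496. -242.   23.] hi [ 551. -204.   69.]
top tester 0.85 [208. 218.] 6605 med [555. 195.  17.] lo [468. 114.  10.] hi [650. 278.  76.]
top spool 0.66 [308. 223.] 568 med [549. -24.  47.] lo [524. -48.   4.] hi [574.  -1.  50.]
top power_brick 0.75 [148. 358.] 1745 med [270. 305.  35.] lo [237. 254.   9.] hi [300. 358.  38.]
top parts_box 0.66 [289. 172.] 906 med [663.  20.  11.] lo [629.  -7.   2.] hi [697.  46.  31.]
top pcb 0.85 [324. 121.] 1384 med [775. -47.   7.] lo [726. -81.   2.] hi [829. -12.  25.]
scene vise 0.75 [246. 311.] 
[... 561 characters left out ...]
] hi [657. 283.  77.]
scene shutter_tab 0.67 [387. 231.] 353 med [549. 161.  67.] lo [508. 138.  27.] hi [559. 199. 112.]
scene spool 0.85 [329. 275.] 518 med [558. -31.  41.] lo [527. -50.   2.] hi [576.  -1.  49.]
scene multimeter 0.72 [451. 284.] 1888 med [776. 152.  35.] lo [692. 118.   8.] hi [846. 207.  42.]
scene power_brick 0.96 [353. 192.] 683 med [285. 296.  31.] lo [240. 251.   4.] hi [304. 356.  37.]
scene parts_box 0.56 [377. 295.] 791 med [667.  18.  18.] lo [631.  -8.   1.] hi [701.  49.  29.]
scene pcb 0.56 [394. 336.] 998 med [785. -55.   7.] lo [728. -83.   1.] hi [830. -18.  25.]
scene pcb 0.3 [330. 275.] 500 med [559. -31.  42.] lo [528. -50.   2.] hi [576.  -2.  49.]
1.1
```

View pics/top1.png

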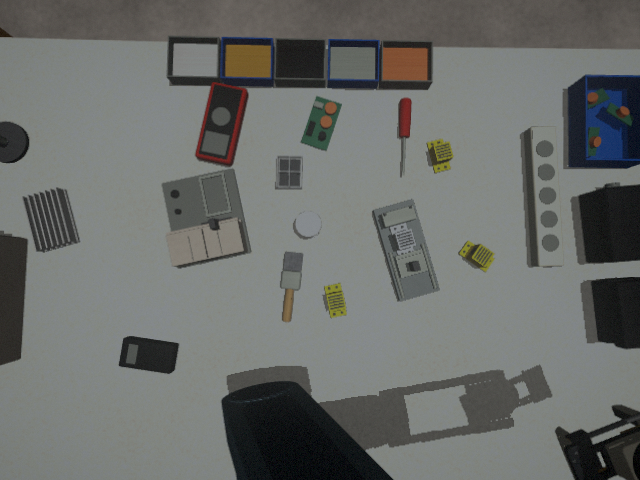

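View pics/scene1.png

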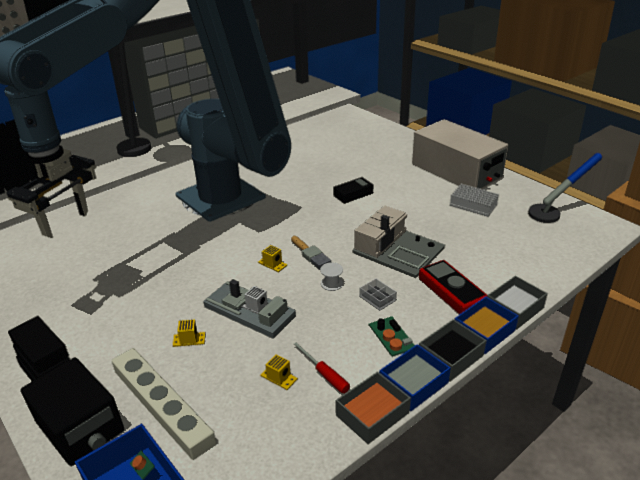

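The top view shows the silver module in the vise at (402,238), the jaw post at (413,266), the tester at (208,218) with its tab at (214,224), and the spool at (308,224) between them. The yellow look-alikes are separate. Next I get the orientations.

```bash
cat > b.py <<'E'
from h import *
z=np.load('top1.npz'); d=z['d']; P,r,c=cloud('top',d); 
def rect(lo,hi,box,name):
    m=(P[:,2]>lo)&(P[:,2]<hi)&(P[:,0]>box[0])&(P[:,0]<box[1])&(P[:,1]>box[2])&(P[:,1]<box[3])
    Q=P[m]; R=cv2.minAreaRect(Q[:,:2].astype(np.float32)); print(name,len(Q),np.round(R[0],1),np.round(R[1],1),round(R[2],1),np.round(Q.mean(0),1))
rect(12,200,(370,640,-320,-150),'vise all')
rect(5,200,(440,690,90,300),'tester all')
rect(66,80,(440,690,90,300),'lamp top')
rect(95,120,(440,690,90,300),'tab')
rect(70,90,(370,640,-320,-150),'post')
rect(60,69,(480,640,-320,-150),'module')
c=cams.calibration('wrist'); T=np.array(c['T']); s=robot.observe()
R=np.array(s['tcp_rot']); print('cam in tool',np.round(R.T@(T[:3,3]-s['eef_pos']),1)); print(np.round(R.T@T[:3,:3],2),np.round(R,3),c['fx'],c['cx'])
E
python3 b.py
```

```text
vise all 3981 [ 499.7 -235.9] [205.  91.] 17.0 [ 498.3 -233.1   32.1]
tester all 6882 [566.1 196.6] [247.7 204.1] 0.2 [560.9 194.5  37.8]
lamp top 2494 [507.8 186.6] [ 76.2 149.8] 13.6 [504.7 185.4  72.6]
tab 80 [539.8 163.7] [20.2 12.9] 12.8 [539.5 162.3 109.9]
post 79 [ 489.9 -235.8] [73.6 20.9] 14.4 [ 470.  -244.1   75.2]
module 292 [ 519.7 -225.4] [35.7 36. ] 17.1 [ 519.8 -224.8   65.6]
cam in tool [  77.8   -0.9 -153.9]
[[ 0.    0.96  0.28]
 [ 1.   -0.    0.  ]
 [ 0.    0.28 -0.96]] [[ 0.926  0.377  0.   ]
 [ 0.377 -0.926  0.   ]
 [ 0.    -0.    -1.   ]] 331.79184183954226 319.6944773314396
```

```bash
python3 -m pendant '[[25.8,26.3,-8,0,0,-0.09,-0.3],[25.8,26.3,-8,0,0,-0.09,-0.3],[25.8,26.3,-8,0,0,-0.09,-0.3],[25.8,26.3,-8,0,0,-0.09,-0.3],[25.8,26.3,-8,0,0,-0.09,-0.3],[25.8,26.3,-8,0,0,-0.09,-0.3],[25.8,26.3,-8,0,0,-0.09,-0.3],[25.8,26.3,-8,0,0,-0.09,-0.3],[25.8,26.3,-8,0,0,-0.09,-0.3],[25.8,26.3,-8,0,0,-0.09,-0.3],[25.8,26.3,-8,0,0,-0.09,-0.3],[25.8,26.3,-8,0,0,-0.09,-0.3]]' 20
cat > c.py <<'E'
from h import *
s=robot.observe(); cal=cams.calibration('wrist'); im,d=cams.camera('wrist'); save('w1.png',im)
P,r,c=cloud('wrist',d,cal=cal)
def rect(lo,hi,box,name):
    m=(P[:,2]>lo)&(P[:,2]<hi)&(P[:,0]>box[0])&(P[:,0]<box[1])&(P[:,1]>box[2])&(P[:,1]<box[3])
    Q=P[m]; R=cv2.minAreaRect(Q[:,:2].astype(np.float32)); print(name,len(Q),np.round(R[0],1),np.round(R[1],1),round(R[2],1),np.round(Q.mean(0),1))
rect(72,80,(445,490,-270,-225),'post')
rect(60,69,(490,560,-260,-200),'module top')
rect(46,54,(490,640,-320,-150),'fixed jaw')
print(s['eef_pos'],s['tcp_rot'],s['finger_gap'],s['time_s'])
E
python3 c.py
```

```text
time_s: 2.3
eef_pos: [464.9, -247.6, 150.0]
tcp_rot: [[0.957, 0.291, 0.0], [0.291, -0.957, -0.001], [0.0, 0.001, -1.0]]
wrist_force: [0.0, 0.5, 0.6]
finger_gap: 60.5
post 467 [ 464.  -246.5] [19.7 13.3] 17.1 [ 464.2 -246.5   73.8]
module top 2608 [ 518.5 -226. ] [36. 36.] 16.7 [ 519.  -225.8   64.1]
fixed jaw 4382 [ 559.8 -217.5] [46.8 70.1] 16.9 [ 568.1 -214.9   49. ]
[ 464.94551193 -247.5980359   150.03821032] [[ 9.56814306e-01  2.90699573e-01  3.77528560e-04]
 [ 2.90699767e-01 -9.56814100e-01 -6.51132208e-04]
 [ 1.71940794e-04  7.32760076e-04 -9.99999717e-01]] 60.45589553433249 2.3
```

View pics/w1.png

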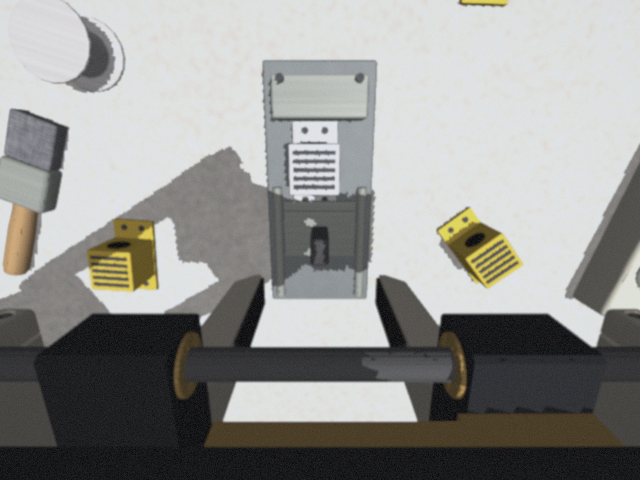

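The wrist view shows the post at (320,246) between the fingers and the module at (314,168). Both agree with the top camera within 2 mm. Descend and pinch the post.

```bash
python3 -m pendant '[[-0.1,0.1,-4.5,0,0,0,-0.3],[-0.1,0.1,-8,0,0,0,-0.3],[-0.1,0.1,-9.2,0,0,0,-0.3],[-0.1,0.1,-9.2,0,0,0,1],[-0.1,0.1,-9.2,0,0,0,1],[-0.1,0.1,-9.2,0,0,0,1],[-0.1,0.1,-9.2,0,0,0,1],[-0.1,0.1,-9.2,0,0,0,1],[-0.1,0.1,-9.2,0,0,0,1]]' 25
```

```text
time_s: 3.25
eef_pos: [464.2, -246.7, 58.6]
tcp_rot: [[0.957, 0.291, 0.001], [0.291, -0.957, -0.001], [0.001, 0.002, -1.0]]
wrist_force: [0.2, 0.0, 0.1]
finger_gap: 17.1
```

```bash
python3 -m pendant '[[0,0,0,0,0,0,1],[0,0,0,0,0,0,1],[0,0,0,0,0,0,1],[-0.5,-0.15,0,0,0,0,1],[-1,-0.3,0,0,0,0,1],[-1.5,-0.45,0,0,0,0,1],[-2,-0.6,0,0,0,0,1],[-2.5,-0.75,0,0,0,0,1],[-2.9,-0.88,0,0,0,0,1],[-2.9,-0.88,0,0,0,0,1],[-2.9,-0.88,0,0,0,0,1]]' 25
```

```text
time_s: 4.35
eef_pos: [435.4, -256.2, 58.7]
tcp_rot: [[0.957, 0.29, 0.002], [0.29, -0.957, -0.002], [0.001, 0.003, -1.0]]
wrist_force: [1.3, -5.6, -4.4]
finger_gap: 14.0
```

```bash
python3 -m pendant '[[0,0,0,0,0,0,-0.3],[0,0,0,0,0,0,-0.3],[0,0,0,0,0,0,-0.3],[0,0,0,0,0,0,-0.3],[0,0,0,0,0,0,-0.3],[0,0,4.5,0,0,0,-0.3],[0,0,8.5,0,0,0,-0.3],[4,1.5,8.5,0,0,0,-0.3],[8.3,3,8.5,0,0,0,-0.3],[8.3,3,8.5,0,0,0,-0.3],[8.3,3,8.5,0,0,0,-0.3]]' 25
sed -i "s/w1.png/w2.png/; s/445,490,-270,-225/415,460,-280,-225/" c.py; python3 c.py
```

```text
time_s: 5.45
eef_pos: [518.6, -225.4, 143.2]
tcp_rot: [[0.956, 0.293, 0.001], [0.293, -0.956, -0.002], [0.0, 0.002, -1.0]]
wrist_force: [0.1, 0.4, 0.3]
finger_gap: 60.4
post 0 [0. 0.] [0. 0.] 0.0 [nan nan nan]
module top 2276 [ 518.9 -225.8] [36.8 36. ] 17.0 [ 519.7 -225.6   64.1]
fixed jaw 3843 [ 559.5 -217.6] [48.2 69.9] 16.9 [ 567.5 -214.9   49.1]
[ 518.55919778 -225.42456385  143.20208225] [[ 9.56218236e-01  2.92653021e-01  9.45388582e-04]
 [ 2.92654331e-01 -9.56216476e-01 -1.86908947e-03]
 [ 3.57001458e-04  2.06392950e-03 -9.99997806e-01]] 60.42176920441892 5.45c.py:6: RuntimeWarning: Mean of empty slice.
  Q=P[m]; R=cv2.minAreaRect(Q[:,:2].astype(np.float32)); print(name,len(Q),np.round(R[0],1),np.round(R[1],1),round(R[2],1),np.round(Q.mean(0),1))
  ret = um.true_divide(
```

View pics/w2.png

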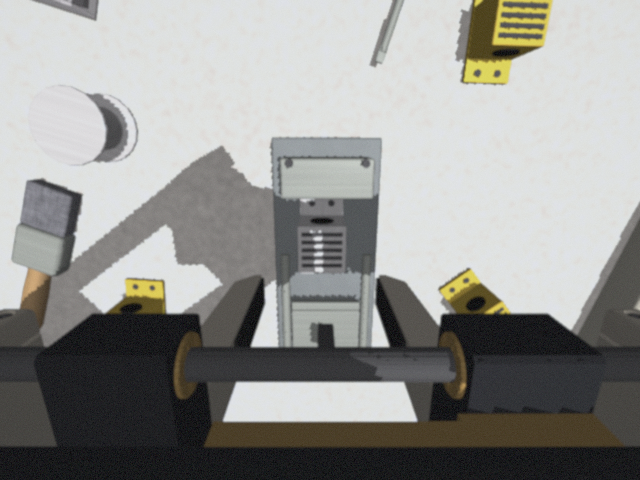

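The module is at (320,235) and the jaw plate below it is clear. Guide rails at columns 286 and 367 run beside it, so I check their height before lowering the fingers.

Run:
```python
from h import *
cal=cams.calibration('wrist'); im,d=cams.camera('wrist'); P,r,c=cloud('wrist',d,cal=cal)
a=np.radians(17); L=(P[:,:2]-[518.9,-225.8])@np.array([[np.cos(a),-np.sin(a)],[np.sin(a),np.cos(a)]])
for y0 in range(-52,52,4):
    m=(L[:,1]>y0)&(L[:,1]<y0+4)&(abs(L[:,0])<12)
    print(y0,m.sum(),np.round(np.percentile(P[m,2],[5,50,98]),0) if m.any() else '',end='; ')
```

```text
-52 21 [17. 18. 19.]; -48 161 [ 18.  19. 183.]; -44 624 [ 19. 167. 192.]; -40 768 [ 19. 168. 195.]; -36 787 [ 19. 168. 195.]; -32 2707 [133. 189. 229.]; -28 123 [18. 19. 20.]; -24 82 [18. 19. 20.]; -20 87 [63. 64. 65.]; -16 158 [63. 64. 65.]; -12 170 [63. 64. 66.]; -8 166 [63. 64. 66.]; -4 154 [63. 64. 66.]; 0 184 [63. 64. 66.]; 4 152 [63. 64. 66.]; 8 173 [63. 64. 66.]; 12 165 [63. 64. 65.]; 16 77 [62. 64. 65.]; 20 88 [18. 19. 20.]; 24 125 [18. 19. 20.]; 28 901 [ 19. 160. 189.]; 32 2875 [135. 214. 238.]; 36 838 [ 19. 171. 239.]; 40 717 [136. 175. 239.]; 44 512 [ -2. 171. 239.]; 48 171 [ -2.  -0. 239.];
```

```bash
python3 -m pendant '[[0,0,-4,0,0,0,-0.3],[0,0,-7.5,0,0,0,-0.3],[0,0,-9.7,0,0,0,-0.3],[0,0,-9.7,0,0,0,-0.3],[0,0,-9.7,0,0,0,1],[0,0,-9.7,0,0,0,1],[0,0,-9.7,0,0,0,1],[0,0,-9.7,0,0,0,1],[0,0,-9.7,0,0,0,1],[0,0,-9.7,0,0,0,1],[0,0,-9.7,0,0,0,1]]' 25
```

```text
time_s: 6.65
eef_pos: [518.1, -226.7, 47.6]
tcp_rot: [[0.957, 0.291, 0.002], [0.291, -0.957, -0.003], [0.001, 0.004, -1.0]]
wrist_force: [-1.0, -0.0, 6.1]
finger_gap: 36.1
```

```bash
python3 -m pendant '[[0,0,0,0,0,0,1],[0,0,0.7,0,0,0,1],[0,0,2,0,0,0,1],[0,0,4,0,0,0,1],[0,0,6.5,0,0,0,1],[0,0,9,0,0,0,1],[0,0,11,0,0,0,1],[0,0,12,0,0,0,1],[0,0,12,0,0,0,1],[0,0,12,0,0,0,1]]' 35
python3 - <<'E'
from h import *
for k in range(2):
    s=robot.observe(); print(s['wrist_force'],s['moment'],s['finger_gap'],s['eef_pos'])
E
```

```text
time_s: 7.65
eef_pos: [517.7, -226.4, 167.1]
tcp_rot: [[0.957, 0.291, 0.002], [0.291, -0.957, -0.003], [0.001, 0.003, -1.0]]
wrist_force: [0.0, 0.2, -1.3]
finger_gap: 35.8
[ 0.01331342  0.21583509 -1.28225516] [ 0.03002215  0.03144413 -0.03848118] 35.841070324563546 [ 517.74509939 -226.36488975  167.11944874]
[ 0.01331342  0.21583509 -1.28225516] [ 0.03002215  0.03144413 -0.03848118] 35.841070324563546 [ 517.74509939 -226.36488975  167.11944874]
```

```bash
python3 -m pendant '[[0,3,2,0,0,0,1],[0.2,7,2,0,0,-0.02,1],[0.4,11,2,0,0,-0.03,1],[0.6,15,2,0,0,-0.06,1],[1,19,2,0,0,-0.06,1],[1,23,2,0,0,-0.06,1],[1,27,2,0,0,-0.06,1],[1,31,2,0,0,-0.06,1],[1,35,2,0,0,-0.06,1],[1.2,37.5,2,0,0,-0.06,1],[1.2,38.6,2,0,0,-0.06,1],[1.2,38.6,2,0,0,-0.06,1]]' 35
cat > d.py <<'E'
from h import *
cal=cams.calibration('wrist'); s=robot.observe(); im,d=cams.camera('wrist'); save('w3.png',im); P,r,c=cloud('wrist',d,cal=cal)
g=(P[:,0]>470)&(P[:,0]<720)&(P[:,1]>80)&(P[:,1]<310)
def rect(m,name):
    Q=P[m]; R=cv2.minAreaRect(Q[:,:2].astype(np.float32)); print(name,len(Q),np.round(R[0],1),np.round(R[1],1),round(R[2],1),np.round(Q.mean(0),1))
for lo,hi in [(9,13.5),(14.5,20)]:
    m=np.zeros(d.shape,np.uint8); k=g&(P[:,2]>lo)&(P[:,2]<hi); m[r[k],c[k]]=1
    n,lab,st,ce=cv2.connectedComponentsWithStats(m)
    for i in range(1,n):
        if st[i,4]>200: rect(lab[r,c]==i,f'{lo}-{hi} {st[i,:2]}')
rect(g&(P[:,2]>95)&(P[:,2]<114),'tab'); 
np.savez('w3.npz',P=P,r=r,c=c)
print(s['eef_pos'],s['tcp_rot'][0],s['wrist_force'],s['time_s'])
E
python3 d.py
```

```text
time_s: 8.85
eef_pos: [529.0, 160.5, 185.9]
tcp_rot: [[0.972, 0.235, -0.001], [0.235, -0.972, -0.003], [-0.001, 0.003, -1.0]]
wrist_force: [0.2, -0.7, -1.6]
finger_gap: 35.4
9-13.5 [199  75] 14618 [591.8 207.5] [125.5 160. ] 13.4 [593.3 218.5  11. ]
9-13.5 [296  87] 4095 [611.6 181.3] [78.3 44.2] 13.4 [612.9 181.5  11. ]
14.5-20 [288  80] 1939 [611.1 181.2] [89.5 56.1] 13.5 [614.  181.8  16.9]
14.5-20 [217  99] 245 [611.  268.4] [17.4 17.4] 6.2 [611.  268.5  15.3]
tab 0 [0. 0.] [0. 0.] 0.0 [nan nan nan]
[528.97272185 160.51147319 185.90047023] [ 9.71956294e-01  2.35160426e-01 -7.32861401e-04] [ 0.18347141 -0.69339765 -1.5729009 ] 8.85d.py:5: RuntimeWarning: Mean of empty slice.
  Q=P[m]; R=cv2.minAreaRect(Q[:,:2].astype(np.float32)); print(name,len(Q),np.round(R[0],1),np.round(R[1],1),round(R[2],1),np.round(Q.mean(0),1))
  ret = um.true_divide(
```

View pics/w3.png

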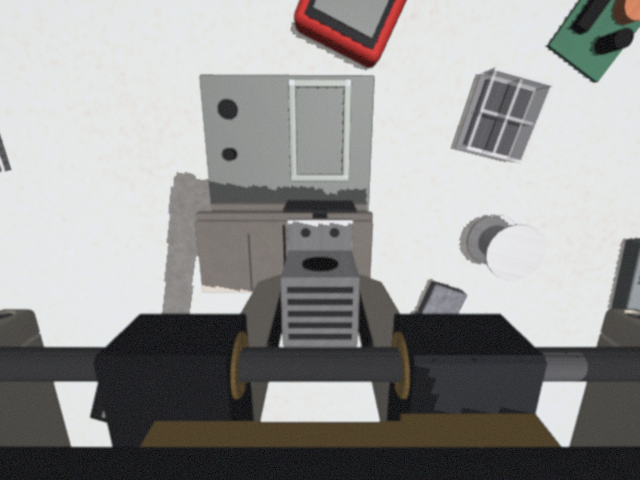

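The nest is at (320,130) in the picture, inner rectangle 78.3 x 44.2 mm at 13.4°, as specified. The module hangs straight in the fingers at (320,290). I measure where it sits in the hand.

Run:
```python
from h import *
z=np.load('w3.npz'); P=z['P']; a=np.radians(13.6)
L=np.c_[(P[:,:2]-[529,160.5])@np.array([[np.cos(a),-np.sin(a)],[np.sin(a),np.cos(a)]]),P[:,2]-185.9]
c=z['c'];r=z['r']
m=(c>275)&(c<362)&(r>215)&(r<350)&(abs(L[:,0])<45)&(abs(L[:,1])<20)&(L[:,2]>-45)&(L[:,2]<25)
Q=L[m]
t=Q[Q[:,2]>11]; print('top',len(t),np.percentile(t,[2,50,98],0).round(1))
e=Q[Q[:,2]<-15]; print('ear',len(e),np.percentile(e,[2,50,98],0).round(1))
```

```text
top 5883 [[-15.9 -16.9  12.6]
 [  3.1   1.1  16.5]
 [ 19.   18.8  19.8]]
ear 2332 [[ 18.4 -16.3 -26.4]
 [ 26.4   0.8 -23.6]
 [ 35.7  18.  -16. ]]
```

```bash
python3 -m pendant '[[3,0.7,0,0,0,0,1],[6,1.5,0,0,0,0,1],[8.2,2,0,0,0,0,1],[8.2,2,-2,0,0,0,1],[8.2,2,-5,0,0,0,1],[8.2,2,-8,0,0,0,1],[8.2,2,-11,0,0,0,1],[8.2,2,-12.5,0,0,0,1],[8.2,2,-13,0,0,0,1],[8.2,2,-13,0,0,0,1],[8.2,2,-13,0,0,0,1]]' 35
```

```text
time_s: 10.0
eef_pos: [612.4, 179.1, 57.7]
tcp_rot: [[0.972, 0.234, 0.002], [0.234, -0.972, -0.004], [0.001, 0.004, -1.0]]
wrist_force: [-0.4, -0.3, -1.0]
finger_gap: 35.4
```

```bash
python3 -m pendant '[[-0.15,0.16,0,0,0,0,1],[-0.15,0.16,-0.4,0,0,0,1],[-0.15,0.16,-0.8,0,0,0,1],[-0.15,0.16,-1.2,0,0,0,1],[-0.15,0.16,-1.5,0,0,0,1],[-0.15,0.16,-1.7,0,0,0,1],[-0.15,0.16,-1.85,0,0,0,1],[-0.15,0.16,-1.85,0,0,0,1]]' 35
```

```text
time_s: 10.8
eef_pos: [610.8, 180.7, 39.6]
tcp_rot: [[0.972, 0.234, 0.002], [0.234, -0.972, -0.004], [0.001, 0.004, -1.0]]
wrist_force: [-2.2, 0.6, 3.9]
finger_gap: 35.8
```

It touches the floor at exactly the expected height (TCP 39.6). Release, rise and move back to look.

```bash
python3 -m pendant '[[0,0,0,0,0,0,-0.3],[0,0,0,0,0,0,-0.3],[0,0,0,0,0,0,-0.3],[0,0,0,0,0,0,-0.3],[0,0,0,0,0,0,-0.3],[0,0,2,0,0,0,-0.3],[0,0,5,0,0,0,-0.3],[0,0,9,0,0,0,-0.3],[0,0,13,0,0,0,-0.3],[-3,-0.7,15,0,0,0,-0.3],[-7,-1.6,15,0,0,0,-0.3],[-8.5,-2,15,0,0,0,-0.3]]' 35
cat > e.py <<'E'
from h import *
cal=cams.calibration('wrist'); s=robot.observe(); im,d=cams.camera('wrist'); save('w4.png',im); P,r,c=cloud('wrist',d,cal=cal)
g=(P[:,0]>470)&(P[:,0]<720)&(P[:,1]>80)&(P[:,1]<310)
def rect(m,name):
    Q=P[m]
    if len(Q)<5: return print(name,len(Q))
    R=cv2.minAreaRect(Q[:,:2].astype(np.float32)); print(name,len(Q),np.round(R[0],1),np.round(R[1],1),round(R[2],1),np.round(Q.mean(0),1))
rect(g&(P[:,0]>575)&(P[:,2]>53)&(P[:,2]<60),'module top')
rect(g&(P[:,2]>104)&(P[:,2]<114),'tab'); rect(g&(P[:,0]<550)&(P[:,2]>68)&(P[:,2]<76),'lamp')
im2,d2=cams.camera('top'); Q,_,_=cloud('top',d2); P=Q
rect((abs(P[:,0]-540)<40)&(abs(P[:,1]-163)<40)&(P[:,2]>95)&(P[:,2]<118),'tab top')
print(s['eef_pos'],s['tcp_rot'][0],s['wrist_force'],s['time_s'],s['finger_gap'])
E
python3 e.py
```

```text
time_s: 12.0
eef_pos: [523.1, 160.4, 190.5]
tcp_rot: [[0.972, 0.234, 0.002], [0.234, -0.972, -0.004], [0.001, 0.004, -1.0]]
wrist_force: [-0.1, -0.3, -0.8]
finger_gap: 60.6
module top 1986 [611.7 181.8] [35.3 36.1] 13.6 [611.9 181.9  56.1]
tab 460 [539.9 163.9] [19.8 11.8] 13.4 [540.5 164.2 110.4]
lamp 11165 [507.1 187.1] [ 75.3 150.3] 13.0 [505.5 184.4  71. ]
tab top 0
[523.06442999 160.42694561 190.47075057] [0.97220001 0.23414514 0.00178724] [-0.12640158 -0.26628206 -0.78552716] 12.0 60.58910025373619
```

View pics/w4.png

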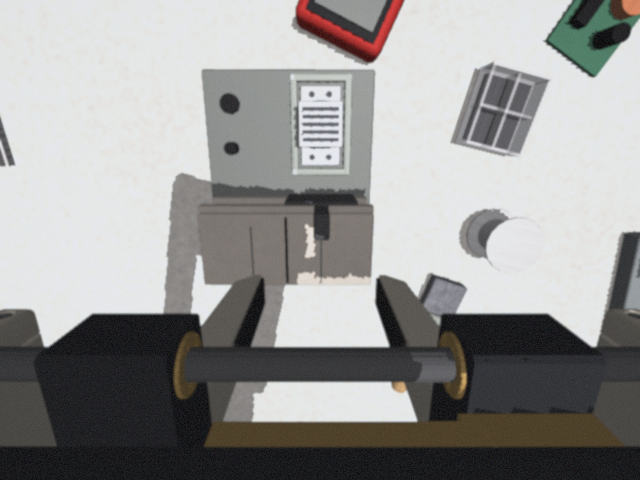

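The module lies inside the nest at (320,125), within 1 mm of centre, with its top at the right height. The tab is at (321,220), world (540,164). Pinch the tab.

```bash
python3 -m pendant '[[1.7,0.36,0,0,0,0,-0.3],[1.7,0.36,-3,0,0,0,-0.3],[1.7,0.36,-7,0,0,0,-0.3],[1.7,0.36,-9.5,0,0,0,-0.3],[1.7,0.36,-9.8,0,0,0,-0.3],[1.7,0.36,-9.8,0,0,0,1],[1.7,0.36,-9.8,0,0,0,1],[1.7,0.36,-9.8,0,0,0,1],[1.7,0.36,-9.8,0,0,0,1],[1.7,0.36,-9.8,0,0,0,1],[1.7,0.36,-9.8,0,0,0,1],[1.7,0.36,-9.8,0,0,0,1]]' 40
python3 -m pendant '[[0,0,0,0,0,0,1],[0,0,0,0,0,0,1],[0,0,0,0,0,0,1]]' 40
```

```text
time_s: 13.3
eef_pos: [541.1, 163.8, 92.6]
tcp_rot: [[0.972, 0.234, 0.003], [0.234, -0.972, -0.004], [0.001, 0.005, -1.0]]
wrist_force: [-0.3, -3.0, 1.8]
finger_gap: 11.8
time_s: 13.6
eef_pos: [541.2, 163.4, 92.6]
tcp_rot: [[0.972, 0.234, 0.003], [0.234, -0.972, -0.005], [0.001, 0.005, -1.0]]
wrist_force: [-0.2, -4.3, 0.5]
finger_gap: 11.4
```

```bash
python3 -m pendant '[[-0.1,0.4,0,0,0,0,1],[-0.2,0.8,0,0,0,0,1],[-0.3,1.2,0,0,0,0,1],[-0.4,1.6,0,0,0,0,1],[-0.5,2,0,0,0,0,1],[-0.6,2.4,0,0,0,0,1],[-0.65,2.7,0,0,0,0,1],[-0.7,2.9,0,0,0,0,1],[-0.7,2.95,0,0,0,0,1],[-0.7,2.95,0,0,0,0,1],[-0.7,2.95,0,0,0,0,1]]' 45
cat > f.py <<'E'
from h import *
cal=cams.calibration('wrist'); im,d=cams.camera('wrist'); save('w5.png',im)
P,r,c=cloud('wrist',d,cal=cal); a=np.radians(13.5); L=(P[:,:2]-[539.9,163.9])@np.array([[np.cos(a),-np.sin(a)],[np.sin(a),np.cos(a)]])
m=(abs(L[:,0])<16)&(L[:,1]>-20)&(L[:,1]<60)&(P[:,2]>98)&(P[:,2]<115); print('tab',m.sum(),np.percentile(np.c_[L[m],P[m,2]],[3,50,97],0).round(1) if m.any() else '')
m=(abs(P[:,0]-612)<30)&(abs(P[:,1]-182)<30)&(P[:,2]>53)&(P[:,2]<60); print('module',cv2.minAreaRect(P[m][:,:2].astype(np.float32)))
im,d=cams.camera('scene'); save('s5.png',cv2.resize(im[190:290,330:450],None,fx=5,fy=5,interpolation=cv2.INTER_CUBIC))
s=robot.observe(); print((s['eef_pos']-np.array([541.1,163.6,92.6])).round(1),s['wrist_force'],s['finger_gap'],s['time_s'])
E
python3 f.py
```

```text
time_s: 14.7
eef_pos: [534.3, 192.1, 92.7]
tcp_rot: [[0.972, 0.234, 0.003], [0.234, -0.972, -0.006], [0.001, 0.007, -1.0]]
wrist_force: [1.5, -8.9, 0.5]
finger_gap: 11.5
tab 2332 [[ -7.7  10.8  98.8]
 [  9.   29.5 110.1]
 [ 10.   48.5 114.1]]
module ((611.4606323242188, 181.69972229003906), (35.275753021240234, 36.07307815551758), 13.64728832244873)
[-6.8 28.5  0. ] [ 1.3850966  -8.44756047  0.76888225] 11.846749824532626 14.8
```

View pics/w5.png

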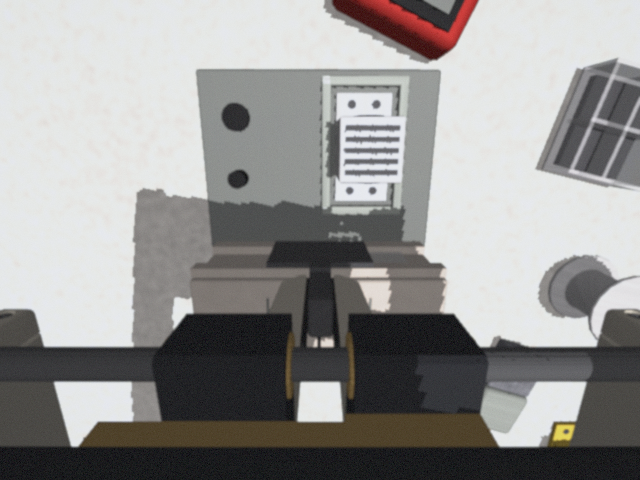

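View pics/s5.png

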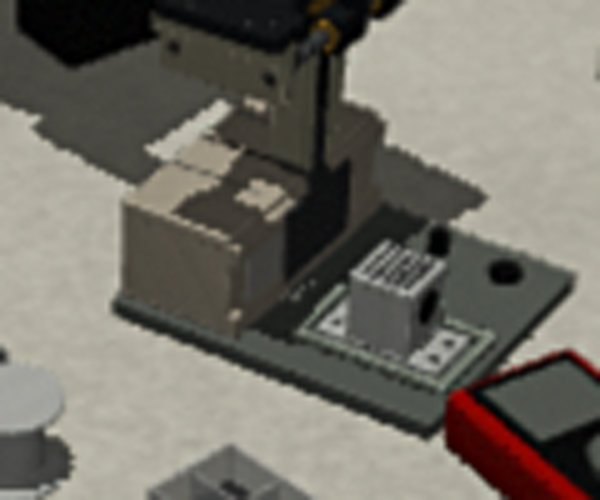

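The wrist view shows the tab held at (320,290), displaced about 29.5 mm. The scene crop shows the shutter half open, exposing about half the window, and the module flat in the nest. I hold it, then check for slip and that the jaw is still open.

```bash
python3 -m pendant '[[0,0.05,0,0,0,0,1],[0,0.05,0,0,0,0,1],[0,0.05,0,0,0,0,1],[0,0.05,0,0,0,0,1],[0,0.05,0,0,0,0,1],[0,0.05,0,0,0,0,1],[0,0.05,0,0,0,0,1],[0,0.05,0,0,0,0,1],[0,0.05,0,0,0,0,1],[0,0.05,0,0,0,0,1],[0,0.05,0,0,0,0,1],[0,0.05,0,0,0,0,1]]' 45
sed -i 's/w5/w6/;s/s5/s6/' f.py
cat >> f.py <<'E'
im,d=cams.camera('top'); P,_,_=cloud('top',d); m=(P[:,2]>70)&(P[:,2]<82)&(abs(P[:,0]-437)<40)&(abs(P[:,1]+255)<30); print('post',m.sum(),P[m].mean(0).round(1))
for t in ['spool','parts_box','pcb','power_brick']:
    q=regions_of('top',t)
    if q: Q,_,_=cloud('top',d,q[0]['region']); print(t,np.median(Q,0).round())
print(robot.observe()['wrist_force'])
E
python3 f.py
```

```text
time_s: 16.0
eef_pos: [534.4, 191.7, 92.7]
tcp_rot: [[0.972, 0.234, 0.003], [0.234, -0.972, -0.008], [0.001, 0.009, -1.0]]
wrist_force: [0.8, -7.7, 0.2]
finger_gap: 11.5
tab 2321 [[ -7.7  10.4  99. ]
 [  9.   29.1 110.1]
 [ 10.   48.3 114.1]]
module ((611.4962158203125, 181.64097595214844), (35.299434661865234, 36.1765251159668), 13.428165435791016)
[-6.7 28.1  0. ] [ 0.8662335  -8.11717824  0.22907749] 11.827098654853526 16.1
post 70 [ 435.6 -254.6   75.5]
spool [663.  20.  11.]
parts_box [663.  21.  11.]
pcb [777. -48.   7.]
power_brick [238. 258.  31.]
[ 1.06803005 -9.46480842  0.16025909]
```

```bash
python3 -c "
from bench import robot
print(robot.sign_off()); s=robot.observe(); print(s['time_s'],s['eef_pos'],s['wrist_force'],s['finger_gap'])"
```

```text
the job is handed in; nothing more can be done
None
the job is handed in; nothing more can be done
```

The job is handed in at about 16 s of the 61 s allowed, with the arm still holding the shutter half open. The sign-off gives no verdict.

- **Vise jaw:** I slid it open by its post about 30 mm. A last look from the top camera found the post still there.
- **Module:** I lifted it out, set it in the nest and released it. It measured within about 1 mm of the nest centre, flat, and aligned with the tester to about 0.2°.
- **Shutter:** I pulled it to about 29 mm, and it stayed within 0.4 mm over a 1.2 s hold. The wrist force was 8 to 9.5 N, which fits the spring at half travel.

Some of the last bystander checks were unclear:
- **Spool:** the network reported the parts box's position instead. The spool still shows standing by the tester in the last picture I viewed.
- **Power brick:** its reading shifted (270, 305 to 238, 258), which I put down to the arm hiding part of it, but I didn't confirm that. The arm's path never went near it.
- **Not re-measured:** the multimeter, screwdriver and brush; the arm made no low moves near them.
- **No change:** the circuit board and parts box read the same as at the start, within 2 mm.

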